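# Nest the panel-support channels on the carrier board

### The arm

A 7-joint arm with a two-finger parallel gripper is mounted at the origin on the work surface. World frame = base frame: x ahead of the robot, y to its left, z up, the work surface at z = 0. Lengths are in m, angles in rad, forces in N, time in s.
With the tool pointing down it reaches from about 0.4 to 0.85 m from the base axis. Payload 10.4 kg.
Tool frame: the origin (TCP) lies between the finger pads; the fingertips stand 25 mm ahead of it and the grasp point (between the pads) lies 6 mm ahead of it; z points along the fingers, y is the line along which they close (so a half turn about z gives the same grasp; the last joint's range is limited). The gripper opens to 85 mm and grips with 20 to 120 N. Pads are 22 mm wide; open, the fingers measure 114 mm over their backs; the gripper's body (76 mm by 85 mm) begins 54 mm behind the grasp point. The pads swing forward as they close: fully open they stand 13 mm farther back than shut.
Start: joints at [1.196, 0.332, -0.065, 1.46, 0.022, 1.35, -0.088], TCP at [0.215, -0.587, 0.256] pointing down, gripper open.
Joint ranges: [-2.6, 2.6], [-0.5, 2.12], [-1.47, 1.34], [0.16, 2.42], [-1.27, 4.41], [0.06, 2.06], [-2.6, 2.6]. Speed limits (rad/s): [2.22, 2.22, 2.79, 2.79, 3.14, 3.14, 3.14].

### API

Orientations are given as a unit quaternion [x, y, z, w].
In Python, from plant import move_pose, movel, move_j, gripper_to, wait, ik, camera, calibration, IKError, finish_job, trace, mark_of, current_time, current_joints, current_qd, current_joint_torque, current_tcp_pos, current_ee_rot, current_wrist_force, current_torque, current_finger_gap, current_finger_force gives the robot as it stands. Calls block until the motion is done:
- move_pose(position, orientation): joint-space move of the TCP to a pose.
- movel(position, orientation=None, vel=0.15, threshold=None): straight line of the TCP; orientation=None keeps the orientation; vel is the mean speed in m/s. With threshold (N) it stops when the force on the tool has changed by that much, and returns True; else False.
- move_j(angles): joint-space move.
- gripper_to(opening): finger opening in m; the grip force is fixed at half the most; returns when the fingers have stopped.
- wait(seconds).
- ik(position, orientation): joint angles nearest the present ones, or None.
- camera(name): name is "scene" or "top"; returns the picture (480x640x3 uint8, red, green, blue); there is no depth.
- calibration(name): a dict with "fx", "fy", "cx", "cy" (pixels), "k1" (the pictures are not rectified: a ray, as slopes to the right and down, at radius r is drawn at 1 + k1 r^2 times it, then the intrinsics apply), "position" and "attitude" of the camera in the world. Camera axes: x right, y down, z forward; pixel columns grow to the right and rows downward; lengths in m; the calibration is good to about 2 mm. A picture is of the moment at which its call begins. calibration takes no time and is no camera call.
A pose or a line that the arm cannot do raises IKError and nothing moves.
- finish_job(): hands the job in; it is judged then, once.
Trained networks look in the newest picture that a camera, given by its name, has taken for a name from the list of things; names that differ only in an ending like _2 or _b are one class to them, and where a whole thing is asked for, a point or a joint stands for the part that bears it (a point fixed in the world has none). Each returns a list of dicts, best first, with "confidence" (0 to 1); they miss things now and then, are a little off and sometimes report something else, mostly with a low value. They report only what shows in the picture. A call takes as long as a camera call. They do not tell look-alikes from the thing itself.
- trace(label, camera): "pixels" (480x640 bool, what is visible of it) and "bbox" ([centre column, centre row, width, height] in pixels, round what is visible of it).
- mark_of(label, camera): "position" ([column, row] in pixels: a listed point, or the origin of a listed thing).
Readings, each from a call of its own:
- current_time(): time.
- current_joints(): joint angles.
- current_qd(): joint speeds.
- current_joint_torque(): joint torques, N m.
- current_tcp_pos(): TCP position.
- current_ee_rot(): TCP orientation.
- current_wrist_force(): force on the tool from outside, world axes, zero at the start.
- current_torque(): the same for the moment, N m.
- current_finger_gap(): finger opening in m.
- current_finger_force(): force on a finger pad.
Only numpy, scipy, OpenCV 4.12 (cv2) and the standard library are available. Lean on these libraries where they do the work, as an engineer would, in place of code of your own. Each camera call takes 0.05 s, during which the arm holds its last target. There are 200 camera calls.

### The job

Nest the aluminium channels for the trip to the spray booth: set the loose shallow channel, open side up, flat on the plywood board in the clear space alongside the channel screwed down there, parallel to it, ends in line, with a gap of about 28 mm between the two. Then lay the wide deep channel, open side down, over the pair so that one of its flanges drops to the bottom of each, and let go. Leave the narrow deep channel where it lies.

Things in the scene. Friction and masses are not known exactly. Their poses are not given: they have to be found in the camera images.
- fixed_channel (a point): Aluminium channel, open side up, screwed to a fixed 200 x 200 x 10 mm plywood board: 140 long, 50 wide outside, 42 inside, 30 high, 4 mm thick. Point: centre of its underside, on the board's top face, 10 mm above the bench. x along the channel, y across, z up. It is centred 50 mm from the board's +y edge; the clear space (125 mm wide) is on its -y side.
- shallow_channel: Loose shallow channel, open side up on the bench: same section, aluminium, 140 mm long, 50 wide outside, 42 inside, 30 high, 4 thick, about 150 g. Origin: centre of its underside. x along its length, y across, z up (the open side).
- wide_channel: Wide deep channel, open side down on the bench: aluminium, 140 mm long, 66 wide outside, 58 inside, 55 high, 4 thick, about 250 g. Origin: midway between its lower flange edges, at their level; its flat top is 55 above. x along, y across, z up. Nested, its flange edges stand on the 4 mm bottoms of the two upturned channels, its top 29 mm clear above their flanges.
- narrow_channel: A bystander, to be left alone: like the wide deep channel, open side down, 140 long and 55 high, but only 36 wide outside. Origin: midway between its lower flange edges. x along its length, z up.
There are look-alikes about, which are no part of the job. What is shaped like the shallow_channel but purple is not meant.

How it is judged:
On the way:
1. the shallow channel lies released, open side up, on the board alongside the fixed one (y of shallow_channel in the frame of fixed_channel between -0.1 and -0.053 m and x of shallow_channel in the frame of fixed_channel between -0.035 and 0.035 m and z of shallow_channel in the frame of fixed_channel between -0.003 and 0.003 m and angle between shallow_channel's own z axis and vertical below 0.06 rad and angle between the x axis of shallow_channel and the x axis of fixed_channel, either way round below 0.2 rad and contact force between the fingers and shallow_channel below 0.3 N and linear speed of shallow_channel below 0.02 m/s), for 0.2 s.
At the end, for the whole second after the job is handed in: Shallow channel flat on the board, open up, gap 3 to 50 mm on the clear side of the fixed one; wide channel level over both, a flange on the bottom of each (height within 3 mm, centre line 11 to 51 mm from each). Both in line within 35 mm, parallel within 0.2 rad, released, at rest (all of step 1 and y of wide_channel in the frame of fixed_channel between -0.051 and -0.011 m and x of wide_channel in the frame of fixed_channel between -0.035 and 0.035 m and z of wide_channel in the frame of fixed_channel between 0.001 and 0.007 m and (y of wide_channel in the frame of shallow_channel between 0.011 and 0.051 m or y of wide_channel in the frame of shallow_channel between -0.051 and -0.011 m) and angle between wide_channel's own z axis and vertical below 0.06 rad and angle between the x axis of wide_channel and the x axis of fixed_channel, either way round below 0.2 rad and contact force between the fingers and wide_channel below 0.3 N and linear speed of wide_channel below 0.02 m/s); the robot touches nothing.
It fails at once if the narrow channel was moved by more than 30 mm (distance of narrow_channel from where it was at the start of the episode above 0.03 m).
It also fails if it takes over 54 s, if anything falls off the work surface, if the arm or the gripper's body presses on something with over 40 N, if the wrist force passes 120 N, or if a joint passes its speed limit or range.

## Working session

There is one attempt and no reset: what is moved stays moved. The work goes in short steps, each a Python script; the robot and the scene stay as the last script left them, time stands still between calls to the robot, and variables do not carry over. Pictures are saved under pics/ and viewed, at most 10 in all, crops included, and the job is handed in when it is done.

```bash
mkdir -p pics; ls
python3 - <<'E'
from plant import *
import cv2, json
for n in ("top","scene"):
    im=camera(n); cv2.imwrite(f"pics/{n}0.png",im[:,:,::-1]); print(n,calibration(n))
    for l in ("fixed_channel","shallow_channel","wide_channel","narrow_channel"):
        print(l,[(m["position"],round(m["confidence"],2)) for m in mark_of(l,n)])
        print('  tr',[(m["bbox"],round(m["confidence"],2)) for m in trace(l,n)])
print(current_ee_rot(),current_tcp_pos(),current_time())
E
```

```text
pics
top {'fx': 450.6605879451369, 'fy': 450.6605879451369, 'cx': 322.3558617871033, 'cy': 231.60400369312558, 'k1': 0.00996595438199503, 'position': array([ 0.21349812, -0.05555177,  0.97561494]), 'attitude': array([-0.69068035,  0.71286906, -0.08918352,  0.08261151])}
fixed_channel [([163.4, 178.6], 0.77)]
  tr [([189.1, 181.5, 91.6, 92.8], 0.95)]
shallow_channel [([274.3, 283.7], 0.98), ([392.7, 307.9], 0.93), ([482.5, 307.2], 0.71), ([392.9, 218.7], 0.6)]
  tr [([279.4, 185.3, 53.5, 65.7], 0.95), ([392.4, 214.5, 28.7, 64.6], 0.83), ([276.9, 284.6, 68.4, 58.6], 0.66), ([482.3, 308.1, 54.6, 69.1], 0.63), ([392.2, 307.5, 66.0, 38.7], 0.58)]
wide_channel [([450.4, 205.8], 0.63)]
  tr [([458.6, 202.5, 59.7, 70.2], 0.84)]
narrow_channel [([334.4, 225.1], 0.94), ([449.4, 206.9], 0.18)]
  tr [([337.1, 221.9, 20.1, 67.3], 0.97)]
scene {'fx': 503.09726844569775, 'fy': 503.09726844569775, 'cx': 313.1102988954488, 'cy': 238.10914043895417, 'k1': -0.09805802400586704, 'position': array([0.69571075, 0.39753079, 0.8320665 ]), 'attitude': array([ 0.25047047,  0.92556773, -0.27312414, -0.07740884])}
fixed_channel [([334.9, 442.9], 0.8)]
  tr [([319.0, 409.6, 166.8, 140.7], 0.91)]
shallow_channel [([375.6, 261.2], 0.97), ([292.5, 113.8], 0.94), ([249.0, 196.3], 0.91), ([271.3, 307.6], 0.86), ([334.6, 164.9], 0.59)]
  tr [([249.9, 194.9, 71.6, 41.1], 0.9), ([338.4, 159.9, 40.6, 57.9], 0.84), ([292.4, 109.6, 56.1, 47.6], 0.82), ([270.1, 302.1, 80.5, 34.7], 0.61), ([375.9, 257.0, 76.7, 51.8], 0.57)]
wide_channel [([213.3, 154.0], 0.57)]
  tr [([208.2, 150.8, 71.6, 68.5], 0.87)]
narrow_channel [([283.3, 237.6], 0.64)]
  tr []
[9.84565046e-01 1.75019049e-01 1.58319190e-05 4.06357963e-05] [ 0.21540249 -0.58671592  0.25633786] 0.9
```

View pics/top0.png

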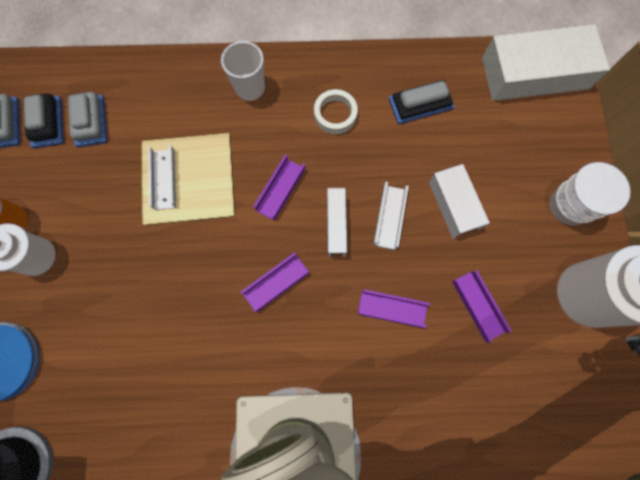

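View pics/scene0.png

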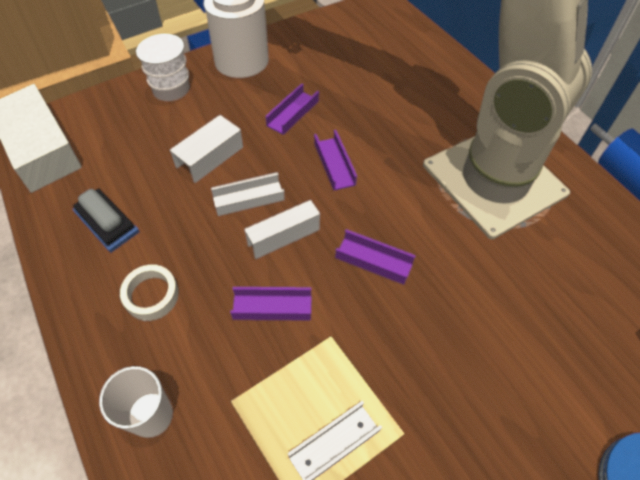

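The top view shows the board at (187,178) with the fixed channel at (163,178). The loose channel is the white one at (392,215), the wide one is at (459,202) and the narrow one at (337,222). The four other shallow channels are purple look-alikes. I'll fit poses to the masks in both views.

```bash
cat > h.py <<'E'
from plant import *
import numpy as np, cv2
from scipy.spatial.transform import Rotation as R
from scipy.optimize import minimize
def project(P,n):
    c=calibration(n); p=R.from_quat(c["attitude"]).inv().apply(np.asarray(P)-c["position"])
    s=p[:,:2]/p[:,2:]; s=s*(1+c["k1"]*(s**2).sum(1,keepdims=True))
    return s*[c["fx"],c["fy"]]+[c["cx"],c["cy"]]
def ground(uv,z,n):
    c=calibration(n); K=np.array([[c["fx"],0,c["cx"]],[0,c["fy"],c["cy"]],[0,0,1]])
    s=cv2.undistortPoints(np.array([[uv]],float),K,np.array([c["k1"],0,0,0,0]))[0,0]
    d=R.from_quat(c["attitude"]).apply([*s,1]); return c["position"]+d*(z-c["position"][2])/d[2]
def box(x0,x1,y0,y1,z0,z1): return np.array([[x,y,z] for x in(x0,x1) for y in(y0,y1) for z in(z0,z1)])
def chan(w,h,up):
    b=(0,.004) if up else (h-.004,h)
    return [box(-.07,.07,-w/2,w/2,*b),box(-.07,.07,-w/2,-w/2+.004,0,h),box(-.07,.07,w/2-.004,w/2,0,h)]
M={"shallow":chan(.05,.03,True),"wide":chan(.066,.055,False),"narrow":chan(.036,.055,False),"board":[box(-.1,.1,-.15,.05,-.01,0)]}
LAB={"shallow":"shallow_channel","wide":"wide_channel","board":"fixed_channel","narrow":"narrow_channel"}
S=4
def render(k,p,z,n):
    T=R.from_euler('z',p[2]); m=np.zeros((480*S,640*S),np.uint8)
    for b in M[k]:
        q=project(T.apply(b)+[p[0],p[1],z],n)*S+S/2
        cv2.fillConvexPoly(m,cv2.convexHull(np.round(q).astype(np.int32)),255)
    return cv2.resize(m,(640,480),interpolation=cv2.INTER_AREA)/255.
def white(pix,im):
    return im[pix].astype(float)[:,1].mean()   # purple has low green
def masks(k,near=None):
    out={}
    for n in("top","scene"):
        im=camera(n); t=trace(LAB[k],n)
        if k=="shallow": t=[a for a in t if white(a["pixels"],im)>90]
        if near is not None: t=[a for a in t if np.linalg.norm(ground(a["bbox"][:2],.02,n)[:2]-near)<.06]
        if t: out[n]=t[0]["pixels"].astype(float)
    return out
def fit(k,z,p0,mk):
    def cost(p):
        return sum(np.abs(render(k,p,z,n)-m).sum()/m.sum() for n,m in mk.items())
    best=None
    for dy in (-.3,0,.3):
        a=np.array([p0[0],p0[1],p0[2]+dy])
        r=minimize(cost,a,method="Nelder-Mead",options=dict(initial_simplex=[a,a+[.015,0,0],a+[0,.015,0],a+[0,0,.15]],xatol=2e-4,fatol=1e-4))
        if best is None or r.fun<best.fun: best=r
    return best.x,best.fun,list(mk)
def down(yaw): return (R.from_euler('z',yaw)*R.from_euler('x',np.pi)).as_quat()
E
cat > m.py <<'E'
from h import *
for k,z,uv,yaw in (("board",.01,(163.4,178.6),0),("shallow",0,(392,215),-.2),("wide",0,(455,205),.4),("narrow",0,(336,224),0)):
    g=ground(uv,z,"top"); mk=masks(k,None if k=="board" else g[:2])
    print(k,g.round(4),fit(k,z,[*g[:2],yaw],mk),{n:fit(k,z,[*g[:2],yaw],{n:mk[n]})[0].round(4) for n in mk})
E
python3 m.py
```

```text
board [0.5882 0.2876 0.01  ] (array([0.58700128, 0.28624585, 0.07371395]), np.float64(0.03975281074130767), ['top', 'scene']) {'top': array([0.5876, 0.2852, 0.0726]), 'scene': array([0.5867, 0.2871, 0.0745])}Traceback (most recent call last):
  File "m.py", line 4, in <module>
    print(k,g.round(4),fit(k,z,[*g[:2],yaw],mk),{n:fit(k,z,[*g[:2],yaw],{n:mk[n]})[0].round(4) for n in mk})
                                                   ~~~^^^^^^^^^^^^^^^^^^^^^^^^^^^^
  File "h.py", line 42, in fit
    r=minimize(cost,a,method="Nelder-Mead",options=dict(initial_simplex=[a,a+[.015,0,0],a+[0,.015,0],a+[0,0,.15]],xatol=2e-4,fatol=1e-4))
    res = _minimize_neldermead(fun, x0, args, callback, bounds=bounds,
                               **options)
    fxcc = func(xcc)
    fx = function(np.copy(x), *(wrapper_args + args))
  File "h.py", line 38, in cost
    return sum(np.abs(render(k,p,z,n)-m).sum()/m.sum() for n,m in mk.items())
  File "h.py", line 38, in <genexpr>
    return sum(np.abs(render(k,p,z,n)-m).sum()/m.sum() for n,m in mk.items())
                      ~~~~~~^^^^^^^^^
  File "h.py", line 23, in render
    q=project(T.apply(b)+[p[0],p[1],z],n)*S+S/2
      ~~~~~~~^^^^^^^^^^^^^^^^^^^^^^^^^^^^
  File "h.py", line 6, in project
    c=calibration(n); p=R.from_quat(c["attitude"]).inv().apply(np.asarray(P)-c["position"])
ValueError: time passes only in moves, steps and waits
```

```bash
sed -i 's/^def project/CAL={n:calibration(n) for n in("top","scene")}\ndef project/; s/c=calibration(n)/c=CAL[n]/' h.py; python3 m.py; python3 -c "
from plant import *;print(current_time())"
```

```text
board [0.5882 0.2876 0.01  ] (array([0.58745922, 0.28604945, 0.07084589]), np.float64(0.03693434287952197), ['top', 'scene']) {'top': array([0.5875, 0.2848, 0.0666]), 'scene': array([0.5867, 0.287 , 0.0723])}
shallow [ 0.4894 -0.2267  0.    ] (array([ 0.48452066, -0.21957107, -0.23088618]), np.float64(0.10254258967338697), ['top', 'scene']) {'top': array([ 0.4854, -0.2202, -0.2307]), 'scene': array([ 0.4844, -0.2184, -0.2349])}
wide [ 0.5085 -0.3711 -0.    ] (array([ 0.50862726, -0.367176  ,  0.29773069]), np.float64(0.078490029609212), ['top', 'scene']) {'top': array([ 0.5093, -0.3677,  0.2845]), 'scene': array([ 0.5076, -0.3673,  0.3035])}
narrow [ 0.4724 -0.0998  0.    ] (array([ 0.46911037, -0.09875241, -0.0253976 ]), np.float64(0.041985874104242926), ['top']) {'top': array([ 0.4691, -0.0988, -0.0254])}
2.1
```

```bash
cat > p1.py <<'E'
from h import *
F=np.array([.5873,.286,.071]); s=(.4847,-.2196,-.231)
T=R.from_euler('z',F[2]).apply([0,-.079,0])[:2]+F[:2]
q=down(s[2]); qt=down(F[2])
print([ik([*p,z],o) is not None for p,o in((s[:2],q),(T,qt)) for z in(.03,.2)])
gripper_to(.064)
move_pose([*s[:2],.12],q)
movel([*s[:2],.05],vel=.15)
hit=movel([*s[:2],.005],vel=.03,threshold=4); z0=current_tcp_pos()[2]; print("touch",hit,z0,current_wrist_force())
zg=z0+.004
movel([*s[:2],zg],vel=.05)
gripper_to(.03); print("gap",current_finger_gap(),current_finger_force())
movel([*s[:2],.2],vel=.2); print("gap",current_finger_gap(),current_tcp_pos())
move_pose([*T,.2],qt)
print("zg",zg,"t",current_time(),current_finger_gap())
im=camera("scene"); cv2.imwrite("pics/s1.png",im[:,:,::-1])
E
python3 p1.py
```

```text
[True, True, True, True]
touch True 0.01901820345400946 [-2.95966475  0.82775971  9.95144439]
gap 0.0493095841873969 62.935874462127686
gap 0.04957447995911489 [ 0.4839931  -0.21936309  0.19863034]
zg 0.02301820345400946 t 8.975 0.04923911015741215
```

View pics/s1.png

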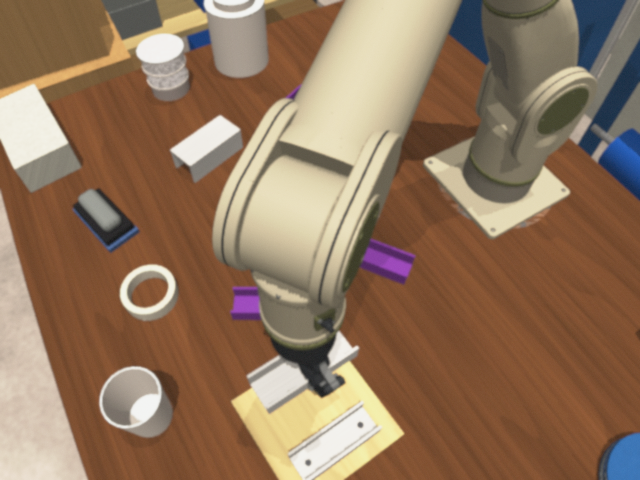

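The channel is gripped level at about (305,372), and it lies parallel to the fixed channel at (335,443). Lowering it now.

```bash
cat > p2.py <<'E'
from h import *
F=np.array([.5873,.286,.071])
T=R.from_euler('z',F[2]).apply([0,-.079,0])[:2]+F[:2]; qt=down(F[2])
movel([*T,.06],qt,vel=.15)
print(movel([*T,.028],qt,vel=.03,threshold=6),current_tcp_pos(),T)
gripper_to(.058); wait(.2)
p=current_tcp_pos(); movel([p[0],p[1],.15],vel=.12)
move_pose([.5,-.37,.25],down(.298)); gripper_to(.085)
mk=masks("shallow",T)
print({n:fit("shallow",.01,[*T,.071],{n:mk[n]})[:2] for n in mk})
print({n:fit("board",.01,F,masks("board"))[:2] for n in ("x",)})
print(current_time())
cv2.imwrite("pics/s2.png",camera("scene")[:,:,::-1])
E
python3 p2.py
```

```text
True [0.59276803 0.20716768 0.0330825 ] [0.59290429 0.20719904]
{'top': (array([0.59542865, 0.20708633, 0.06060444]), np.float64(0.06736971543900451)), 'scene': (array([0.59324213, 0.20742587, 0.06213836]), np.float64(0.03649114840532546))}
{'x': (array([0.58776081, 0.28488885, 0.06626943]), np.float64(0.27047737127637944))}
15.45
```

View pics/s2.png

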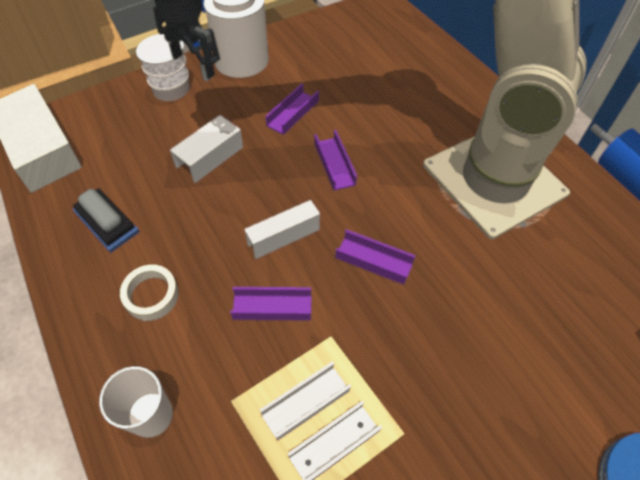

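The shallow channel is now on the board at (305,400), parallel to the fixed one and in line with it. Next is the wide channel.

```bash
cat > p3.py <<'E'
from h import *
w=(.5086,-.3673,.298); W=(.5905,.2466); q=down(w[2]); qt=down(.067)
move_pose([*w[:2],.15],q)
print(movel([*w[:2],.045],vel=.12,threshold=8))
gripper_to(.05); print("gap",current_finger_gap(),current_finger_force(),current_tcp_pos(),current_wrist_force())
movel([*w[:2],.22],vel=.2)
move_pose([*W,.2],qt)
movel([*W,.12],qt,vel=.15)
print("gap",current_finger_gap(),current_tcp_pos(),current_time())
cv2.imwrite("pics/s3.png",camera("scene")[:,:,::-1])
print(movel([*W,.053],qt,vel=.03,threshold=6),current_tcp_pos(),current_time())
cv2.imwrite("pics/s4.png",camera("scene")[:,:,::-1])
E
python3 p3.py
```

```text
False
gap 0.06504567933147262 67.64590859413147 [ 0.50919862 -0.36769188  0.04620326] [-0.93878168  0.93499026  6.63115852]
gap 0.0649496547992604 [0.590898   0.24685173 0.12084968] 21.25
True [0.59048945 0.24663266 0.06022006] 23.0583
```

View pics/s4.png

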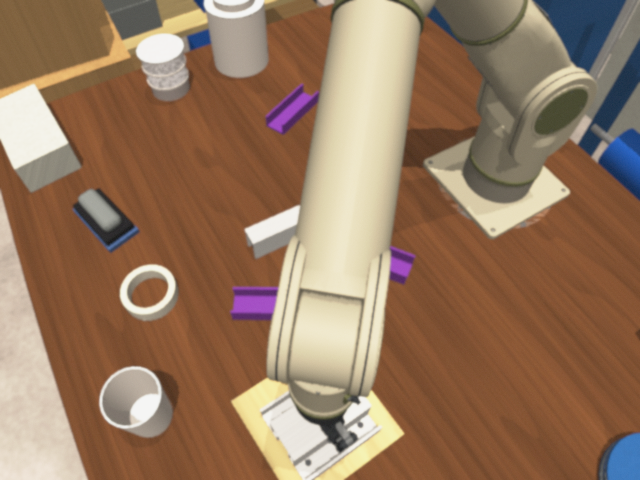

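Contact came at z = 0.0602, 14 mm above the pick height, which matches the flanges standing on the channel bottoms. The picture shows the wide channel at (325,425) between the two. Releasing.

```bash
cat > p4.py <<'E'
from h import *
gripper_to(.076); wait(.2)
p=current_tcp_pos(); movel([p[0],p[1],.18],vel=.12)
move_pose([.5,-.3,.25],down(.298))
for k,z,p0 in(("wide",.014,(.5905,.2466,.067)),("shallow",.01,(.593,.207,.067))):
    mk=masks(k,np.array(p0[:2])); print(k,{n:fit(k,z,p0,{n:mk[n]})[:2] for n in mk})
print(current_time()); cv2.imwrite("pics/s5.png",camera("scene")[:,:,::-1])
E
python3 p4.py
```

```text
wide {'top': (array([0.59047936, 0.24602736, 0.06831877]), np.float64(0.04194041252864782)), 'scene': (array([0.58924915, 0.24697487, 0.06945262]), np.float64(0.022869576432312792))}
shallow {'top': (array([0.59633135, 0.19428656, 0.26509004]), np.float64(0.7417972763241305)), 'scene': (array([0.59270777, 0.19047865, 0.33080265]), np.float64(1.3236976491431807))}
27.15
```

View pics/s5.png

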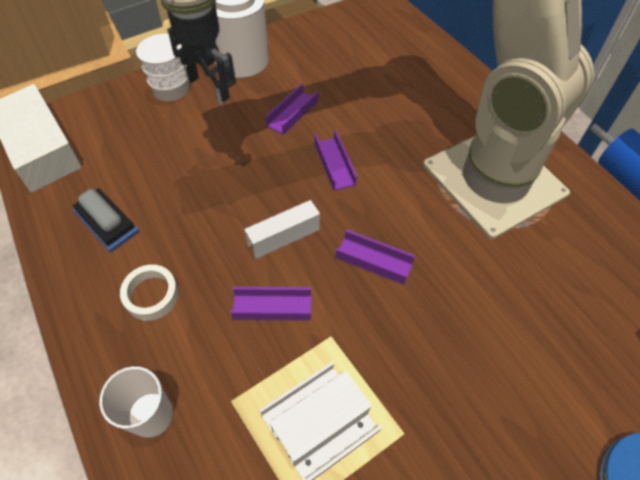

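The wide channel sits level over the pair at (320,418), and the narrow one at (283,229) hasn't moved. The second shallow fit is poor only because that channel is now mostly covered. Handing in.

```bash
python3 -c "
from plant import *
print(finish_job(),current_time())"
```

```text
the job is handed in; nothing more can be done
the job is handed in; nothing more can be done
```

The channels are nested and the job was handed in about 27 s into the 54 s limit: the shallow channel is on the board about 28 mm from the fixed one, the wide channel is seated over both and released, and the narrow channel was not touched; no verdict came back.

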